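Index an inspection fixture four clicks by feel and lock it

ROBOT

A 6-joint arm with a two-finger parallel gripper is mounted at the origin on a cart in front of the work surface, level with it; the furniture and walls round the work are solid. World frame = base frame: x ahead of the robot, y to its left, z up, the work surface at z = 0. Lengths are in m, angles in rad, forces in N, time in s.
With the tool pointing down it reaches from about 0.375 to 0.975 m from the base axis. Payload 3.8 kg.
Tool frame: the origin (TCP) lies at the very end of the fingers, on their centre line; the grasp point (between the pads) lies env.tcp_to_grasp behind it (env.tcp_to_grasp is the distance from the TCP to the grasp point, in m); z points along the fingers, y is the line along which they close (so a half turn about z gives the same grasp; the last joint's range is limited). The gripper opens to 85 mm and grips with 20 to 120 N. Pads are 22 mm wide; open, the fingers measure 114 mm over their backs; the gripper's body (76 mm by 85 mm) begins 54 mm behind the grasp point. The pads swing forward as they close: fully open they stand 13 mm farther back than shut.
Start: joints at [1.206, 0.264, 1.604, -0, 1.274, -0.037], TCP at [0.217, 0.639, 0.231] pointing down, gripper open.
Joint ranges: [-2.63, 2.63], [-0.94, 2.18], [0.31, 2.57], [-1.31, 4.45], [0, 2.66], [-2.55, 2.55]. Speed limits (rad/s): [2.57, 2.57, 3.14, 3.14, 3.14, 3.14].

INTERFACE

Orientations are given as a unit quaternion [x, y, z, w].
In Python, from cell import env gives the robot as it stands. The module is installed in compiled form; this text tells all that it offers.
- The arm moves only by the tool step_arm, never from a script. Its argument "moves" is a list that holds one entry, the list of rows, each a list of 4 numbers: the shift along the world's x, y, z in cm, then the turn about the world's z in degrees. A call has 1 to 12 rows; each row is the pose to reach, as a shift and turn from the pose commanded when the call began; what a row does not reach only later rows make up. A row lasts 1/10 s, in which the tool goes at most 50 mm and 8.59 degrees, less where a joint would pass 70% of its speed; a pose out of reach is approached as far as the arm can. A call with a gripper value outside its range is refused whole. "grip" is the closure, from 0 (fully open) to 1 (shut), set as the call begins (left out, the last holds). The fingers move at their own pace and stop on an object; "newtons" is the grip in N (left out, the last holds). Time passes only in rows, so rows that repeat a pose let the fingers close. It gives the time, the measured TCP pose, the force, the opening and the grip force at its end, in the units of the state.
- env.observe(): the state, without advancing time (a new reading comes with each control period).
- env.camera(name): name is "side" or "top" or "wrist"; returns the picture (420x560x3 uint8, blue, green, red); there is no depth.
- env.get_calibration(name): a dict with "fx", "fy", "cx", "cy" (pixels), "R" (3x3) and "t" (3): a world point X has camera coordinates R X + t; the wrist camera has in their place "mount" (4x4, takes a point from camera to tool coordinates, whose origin is the TCP and whose axes are the flange's). Camera axes: x right, y down, z forward; pixel columns grow to the right and rows downward; lengths in m; the calibration is good to about 2 mm. A picture is of the moment at which its call begins: read the wrist's pose just before it. get_calibration takes no time and is no camera call.
- env.sign_off(): hands the job in; it is judged then, once.
Trained networks look in the newest picture that a camera, given by its name, has taken for a name from the list of things; names that differ only in an ending like _2 or _b are one class to them, and where a whole thing is asked for, a point or a joint stands for the part that bears it (a point fixed in the world has none). Each returns a list of dicts, best first, with "confidence" (0 to 1); they miss things now and then, are a little off and sometimes report something else, mostly with a low value. They report only what shows in the picture. A call takes as long as a camera call.
- env.recognise(camera, label): "extent" ([centre column, centre row, width, height] in pixels, round what is visible of it).
- env.cut_out(camera, label): "region" (420x560 bool, what is visible of it) and "extent" ([centre column, centre row, width, height] in pixels, round what is visible of it).
- env.landmark_of(camera, label): "centre" ([row, column] in pixels: a listed point, or the origin of a listed thing).
The state is a dict: "time": time; "qpos": joint angles; "qd": joint speeds; "effort": joint torques, N m; "ee_pos": TCP position; "tcp_rot": TCP orientation; "wrist_force": force on the tool from outside, world axes, zero at the start; "wrist_torque": the same for the moment, N m; "opening": finger opening in m; "grasp_force": force on a finger pad.
Only numpy, scipy, OpenCV 4.12 (cv2) and the standard library are available. Lean on these libraries where they do the work, as an engineer would, in place of code of your own. Each camera call takes 0.05 s, during which the arm holds its last target. There are 200 camera calls.

TASK

Turn the index plate of the inspection fixture clockwise (seen from above) by exactly four clicks, so that the fourth port on from here comes round to the lock block, and leave it seated in its click; push against the bars with the black ball knobs and count the clicks by feel, for they are not evenly spaced. Then push the red knob of the lock bolt fully home, so that the plate is locked, and leave the other things on the bench where they are.

Things in the scene. Friction and masses are not known exactly. Their poses are not given: they have to be found in the camera images.
- plate_axis (a point): Fixed point on the upright axis of the fixture's index plate, 104 mm above the bench. On a blue foot 176 mm across, fixed to the bench, turns the plate (160 mm across, top 60 mm high), its hub (72 mm across) and the aluminium part with brass ports (94 mm across, 122 mm high; its nut and stud reach 146 mm). Axes are the fixture's: the lock block stands on its -y side.
- knob_1 (a point): Centre of one of three black ball knobs, 24 mm across, 104 mm above the bench, 98 mm from the plate axis. Each ends a straight bar 10 mm thick that rises outward from the hub (98 mm high at 80 mm from the axis). The three are 120 degrees apart and turn with the plate. Beyond 80 mm from the axis nothing below the bars is higher than 70 mm.
- knob_2 (a point): Centre of the second black ball knob: as knob_1, 120 degrees further anticlockwise.
- knob_3 (a point): Centre of the third black ball knob: as knob_1, 240 degrees further anticlockwise.
- index_plate (a joint): Angle of the plate in rad, growing clockwise seen from above; its zero means nothing. A sprung roller clicks into the plate's valleys, unequally spaced (20 to 50 degrees). Pushed near a ball knob, a bar resists with about 4 to 12 N as far as half-way to the next click; then the push falls to nothing and the plate runs on by itself into that click within a second.
- lock_bolt (a joint): Travel of the lock bolt in m: 0 drawn out (as it starts, plate free), 0.018 fully home. It slides level, straight towards the plate axis, with about 4 N of friction, and stays where it is left. Its nose enters a slot of the plate only while the plate sits in a click.
- bolt_knob (a point): Centre of the outer face of the red lock bolt knob (30 mm across, 16 mm thick, 55 mm above the bench), 164 mm from the plate axis when drawn out, 146 mm when home. The face looks away from the axis, along the fixture's -y; push it towards the axis. The lock block before it is 40 mm wide and 68 mm high and ends 129 mm from the axis.
- oil_dropper: Brown dropper bottle, 33 mm across and 102 mm tall, standing loose on the bench; a bystander. Origin under its centre.
- plug_gauge: Steel plug gauge, 84 x 25 x 22 mm, lying loose, long along its y; a bystander. Origin under its centre.
- micrometer: Outside micrometer, 159 x 46 x 18 mm, lying loose, long along its y; a bystander. Origin under its centre.

How it is judged:
By the outcome, as a careful person would: the job done as asked, in the order asked, and still so for the second after the job is handed in, with the robot touching nothing.
It also fails if it takes over 72 s, if anything falls off the work surface, if the arm or the gripper's body presses on something with over 40 N, if the wrist force passes 120 N, or if a joint passes its speed limit or range.

## Working session

There is one attempt and no reset: what is moved stays moved. The work goes in short steps, Python scripts to look and compute and a tool call to move; the robot and the scene stay as the last step left them, time stands still between calls to the robot, and variables do not carry over. Pictures are saved under pics/ and viewed, at most 10 in all, crops included, and the job is handed in when it is done.

Besides the shell and the picture viewer there is one more tool, called after ">>>" as name(argument=value, ...), one argument or row to a line, values as JSON. step_arm: Moves the arm, as the interface text tells. Its arguments: {"type":"object","properties":{"moves":{"type":"array"},"grip":{"type":"number"},"newtons":{"type":"number"}},"required":["moves"]}

```bash
mkdir -p pics; cat > h.py <<'E'
from cell import env
import numpy as np, cv2
def ray(cam,row,col):
    c=env.get_calibration(cam); R=np.array(c["R"]);t=np.array(c["t"]).ravel()
    d=R.T@np.array([(col-c["cx"])/c["fx"],(row-c["cy"])/c["fy"],1]); return -R.T@t,d
def atz(cam,row,col,z):
    o,d=ray(cam,row,col); return o+d*(z-o[2])/d[2]
def proj(cam,X):
    c=env.get_calibration(cam); p=np.array(c["R"])@np.array(X)+np.array(c["t"]).ravel()
    return c["fy"]*p[1]/p[2]+c["cy"],c["fx"]*p[0]/p[2]+c["cx"]
E
python3 - <<'E'
from h import *
np.set_printoptions(precision=4,suppress=True)
for cam in("top","side"):
    im=env.camera(cam); cv2.imwrite(f"pics/{cam}0.png",im)
    for l,z in(("plate_axis",.104),("knob_1",.104),("bolt_knob",.055),("oil_dropper",0),("plug_gauge",0),("micrometer",0)):
        for r in env.landmark_of(cam,l)[:4]:
            print(cam,l,round(r["confidence"],2),np.round(r["centre"],1),atz(cam,*r["centre"],z))
print(env.observe()["time"],env.tcp_to_grasp, env.observe()["tcp_rot"])
E
```

```text
top plate_axis 0.66 [202.1 244.4] [0.5407 0.0473 0.104 ]
top knob_1 0.66 [172.8 273. ] [ 0.5955 -0.0289  0.104 ]
top knob_1 0.66 [193.1 201.9] [0.5801 0.1378 0.104 ]
top knob_1 0.57 [243.2 255.4] [0.4445 0.0399 0.104 ]
top bolt_knob 0.48 [221.6 310.8] [ 0.4758 -0.0948  0.055 ]
top oil_dropper 0.72 [267.7 190.8] [0.4306 0.2105 0.    ]
top oil_dropper 0.17 [192.7 200.6] [0.6125 0.1581 0.    ]
top plug_gauge 0.66 [286.1 246.4] [0.3606 0.0854 0.    ]
top micrometer 0.58 [264.7 375.9] [ 0.3489 -0.2339  0.    ]
side plate_axis 0.58 [215.6 249.5] [0.5395 0.0502 0.104 ]
side plate_axis 0.52 [228.5 300.8] [0.439  0.0319 0.104 ]
side plate_axis 0.21 [309.4 320. ] [0.3031 0.1909 0.104 ]
side knob_1 0.86 [191.1 249.8] [ 0.5968 -0.0237  0.104 ]
side knob_1 0.63 [232.2 199.1] [0.5767 0.1445 0.104 ]
side knob_1 0.56 [228.  298.4] [0.4433 0.033  0.104 ]
side oil_dropper 0.72 [331.4 242.2] [0.4345 0.2077 0.    ]
side plug_gauge 0.61 [311.8 320. ] [0.3555 0.0953 0.    ]
side micrometer 0.87 [226.5 407.3] [ 0.3402 -0.2442  0.    ]
0.7 0.0187 [0.1631 0.9866 0.     0.    ]
```

View pics/top0.png

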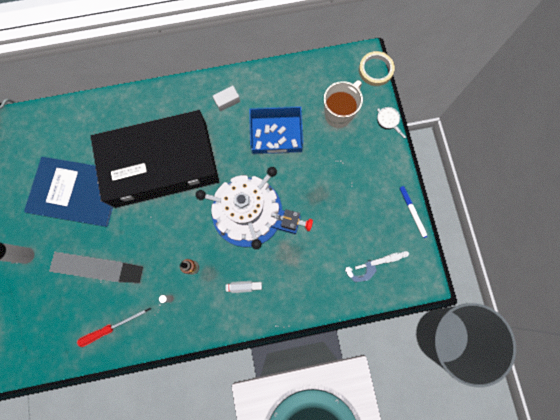

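View pics/side0.png

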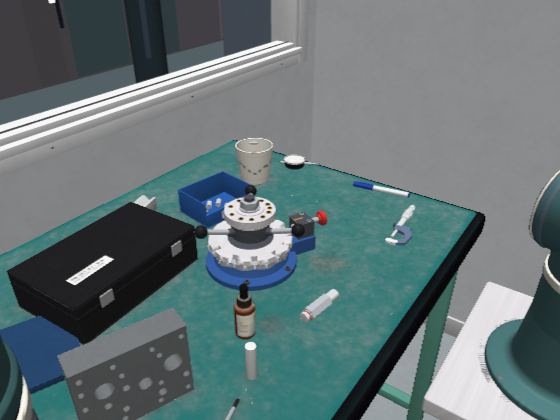

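The top view shows the black knobs at about (272,172), (200,195) and (256,244), and the red bolt knob at about (309,225). These agree with the networks. The three knob positions put the axis at (0.540, 0.050), with a radius of about 97 mm. I'll push the near bar (186°) from its anticlockwise side with closed fingers.

>>> step_arm(
  moves=[
    [[5, -12, 0, 8], [9, -22, 0, 16], [13, -32, 0, 24], [17, -42, 0, 32], [21, -52, 0, 40], [26.1, -62.6, 0, 45], [26.1, -62.6, 0, 45], [26.1, -62.6, 0, 45], [26.1, -62.6, 0, 45], [26.1, -62.6, 0, 45], [26.1, -62.6, 0, 45], [26.1, -62.6, 0, 45]],
  ],
  grip=1,
  newtons=60,
)

```text
time: 1.9
ee_pos: [0.4482, 0.0835, 0.2318]
tcp_rot: [-0.227, 0.974, -0.0, 0.001]
wrist_force: [0.7, 0.8, 0.2]
opening: -0.0001
grasp_force: 0.0
```

>>> step_arm(
  moves=[
    [[0, 0, 0, 0], [0, 0, 0, 0], [0, 0, 0, 0]],
  ],
)

```text
time: 2.2
ee_pos: [0.4473, 0.0862, 0.2313]
tcp_rot: [-0.227, 0.974, 0.0, -0.0]
wrist_force: [0.2, -0.5, -0.3]
opening: -0.0
grasp_force: 0.0
```

```bash
cat >> h.py <<'E'
from scipy.spatial.transform import Rotation as Ro
def wlook(name=None):
    s=env.observe(); M=np.array(env.get_calibration("wrist")["mount"]); T=np.eye(4)
    T[:3,:3]=Ro.from_quat(s["tcp_rot"]).as_matrix();T[:3,3]=s["ee_pos"]
    im=env.camera("wrist")
    if name: cv2.imwrite(name,im)
    return T@M
def wz(T,row,col,z):
    c=env.get_calibration("wrist"); d=T[:3,:3]@np.array([(col-c["cx"])/c["fx"],(row-c["cy"])/c["fy"],1]); o=T[:3,3]
    return o+d*(z-o[2])/d[2]
E
python3 - <<'E'
from h import *
np.set_printoptions(precision=4,suppress=True)
print(env.observe()["ee_pos"])
T=wlook("pics/w1.png"); print(T)
for l,z in(("plate_axis",.104),("knob_1",.104),("bolt_knob",.055)):
    for r in env.landmark_of("wrist",l)[:4]:
        print(l,round(r["confidence"],2),np.round(r["centre"],1),wz(T,*r["centre"],z))
E
```

```text
[0.4473 0.0862 0.2313]
[[-0.4425  0.8656  0.2344  0.3883]
 [ 0.8967  0.427   0.1164  0.0566]
 [ 0.0007  0.2617 -0.9651  0.3737]
 [ 0.      0.      0.      1.    ]]
plate_axis 0.67 [283.8 188. ] [0.5402 0.05   0.104 ]
knob_1 0.92 [366.8 269.7] [0.5803 0.1404 0.104 ]
knob_1 0.73 [168.7 219.8] [0.4461 0.0357 0.104 ]
knob_1 0.62 [309.9  68.2] [ 0.6037 -0.0271  0.104 ]
bolt_knob 0.81 [114.3  71.9] [ 0.4691 -0.095   0.055 ]
```

View pics/w1.png

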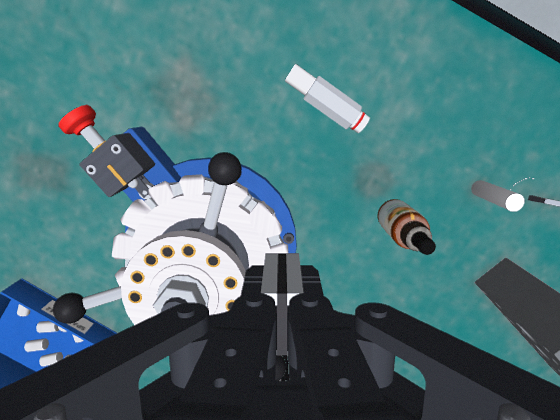

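The wrist view agrees: axis (0.540, 0.050), near knob at pixel (225,168) giving about 187°, and the bolt knob at (75,117) giving about −116°. I'll go down behind the near bar.

>>> step_arm(
  moves=[
    [[1.5, -4, 0, 2], [3.1, -7.3, 0, 4], [3.1, -7.3, -4, 4], [3.1, -7.3, -8, 4], [3.1, -7.3, -12, 4], [3.1, -7.3, -14.9, 4], [3.1, -7.3, -14.9, 4], [3.1, -7.3, -14.9, 4]],
  ],
)

```text
time: 3.2
ee_pos: [0.4785, 0.0133, 0.0824]
tcp_rot: [-0.261, 0.965, 0.0, -0.0]
wrist_force: [0.3, 0.8, 1.5]
opening: 0.0002
grasp_force: 0.0
```

>>> step_arm(
  moves=[
    [[-0.15, 0.28, 0, -2.5], [-0.3, 0.55, 0, -5], [-0.43, 0.84, 0, -7.5], [-0.55, 1.13, 0, -10], [-0.65, 1.43, 0, -12.5], [-0.75, 1.73, 0, -15]],
  ],
)

```text
time: 3.8
ee_pos: [0.474, 0.028, 0.0855]
tcp_rot: [-0.133, 0.991, -0.003, 0.003]
wrist_force: [0.2, -11.9, -0.3]
opening: 0.0001
grasp_force: 5.4
```

>>> step_arm(
  moves=[
    [[-0.08, 0.3, 0, -2.5], [-0.15, 0.61, 0, -5], [-0.2, 0.92, 0, -7.5]],
  ],
)

```text
time: 4.1
ee_pos: [0.4716, 0.035, 0.0855]
tcp_rot: [-0.068, 0.998, -0.005, 0.002]
wrist_force: [-1.6, -18.2, 2.2]
opening: -0.0
grasp_force: 8.4
```

>>> step_arm(
  moves=[
    [[-0.04, 0.31, 0, -2.5], [-0.07, 0.62, 0, -5]],
  ],
)

```text
time: 4.3
ee_pos: [0.4704, 0.0397, 0.0853]
tcp_rot: [-0.025, 1.0, -0.006, 0.002]
wrist_force: [-1.3, -26.8, 1.8]
opening: -0.0
grasp_force: 12.4
```

```bash
cat >> h.py <<'E'
def ang(cams=("top","side")):
    for cam in cams:
        env.camera(cam); o=[]
        for r in env.landmark_of(cam,"knob_1"):
            p=atz(cam,*r["centre"],.104)-[.540,.050,.104]
            o.append((round(r["confidence"],2),round(np.hypot(p[0],p[1])*1000),round(np.degrees(np.arctan2(p[1],p[0]))%360,1)))
        print(cam,o,env.observe()["wrist_force"].round(1) if hasattr(env.observe()["wrist_force"],"round") else env.observe()["wrist_force"])
E
python3 - <<'E'
from h import *
ang()
cv2.imwrite("pics/s2.png",cv2.resize(env.camera("side")[150:320,150:370],None,fx=3,fy=3))
E
```

```text
top [(0.6, 99, np.float64(175.5)), (0.44, 98, np.float64(293.3))] [-0.5 -9.1  1.4]
side [(0.78, 100, np.float64(60.1)), (0.71, 93, np.float64(177.1)), (0.64, 104, np.float64(290.8))] [-0.3 -2.6  0.2]
```

View pics/s2.png

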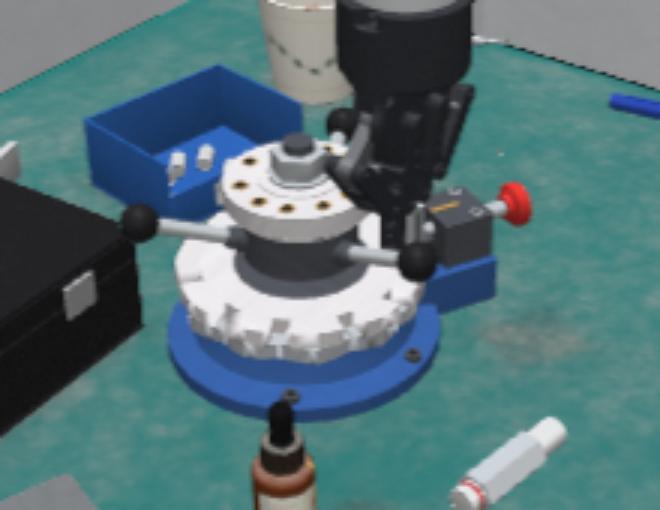

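The crop shows the finger behind the near bar (knob at crop (417,263)). The plate has turned about 11° and the force is falling, so it may be past the crest. I'll wait and look.

>>> step_arm(
  moves=[
    [[0, 0, 0, 0], [0, 0, 0, 0], [0, 0, 0, 0], [0, 0, 0, 0], [0, 0, 0, 0], [0, 0, 0, 0], [0, 0, 0, 0]],
  ],
)

```text
time: 5.25
ee_pos: [0.4684, 0.0452, 0.0821]
tcp_rot: [-0.024, 1.0, -0.0, -0.0]
wrist_force: [0.2, 0.4, 0.3]
opening: 0.0003
grasp_force: 0.0
```

```bash
python3 -c "
from h import *
ang()"
```

```text
top [(0.68, 100, np.float64(156.3)), (0.47, 99, np.float64(278.1))] [ 0.4  0.2 -0. ]
side [(0.79, 102, np.float64(38.7)), (0.67, 101, np.float64(158.2))] [ 0.3 -0.1 -0.5]
```

Click 1 is done, about 29.5° (187 → 158). Next is click 2.

>>> step_arm(
  moves=[
    [[0, 0.66, 0, -5], [0.04, 1.32, 0, -10], [0.1, 1.63, 0, -13], [0.15, 1.94, 0, -15.5], [0.22, 2.24, 0, -18], [0.3, 2.54, 0, -20.5], [0.3, 2.54, 0, -20.5]],
  ],
)

```text
time: 6.15
ee_pos: [0.4698, 0.0681, 0.0821]
tcp_rot: [0.154, 0.988, -0.003, -0.002]
wrist_force: [-3.6, -8.1, 3.0]
opening: -0.0001
grasp_force: 4.7
```

```bash
python3 -c "
from h import *
ang()"
```

```text
top [(0.84, 97, np.float64(149.4)), (0.83, 103, np.float64(269.1))] [-3.6 -7.2  4.9]
side [(0.7, 95, np.float64(156.4)), (0.67, 103, np.float64(32.0))] [-2.7 -6.   3.7]
```

>>> step_arm(
  moves=[
    [[0.1, 0.3, 0, -2.5], [0.21, 0.6, 0, -5], [0.21, 0.6, 0, -5]],
  ],
)

```text
time: 6.65
ee_pos: [0.4716, 0.0743, 0.082]
tcp_rot: [0.197, 0.98, -0.003, -0.002]
wrist_force: [-4.9, -8.2, 5.1]
opening: -0.0002
grasp_force: 4.8
```

>>> step_arm(
  moves=[
    [[0.13, 0.29, 0, -2.5], [0.26, 0.57, 0, -5], [0.26, 0.57, 0, -5]],
  ],
)

```text
time: 6.95
ee_pos: [0.4753, 0.0817, 0.0819]
tcp_rot: [0.24, 0.971, -0.001, -0.001]
wrist_force: [-1.5, -1.6, -0.0]
opening: -0.0001
grasp_force: 1.2
```

Force has dropped. Wait, then look.

>>> step_arm(
  moves=[
    [[0, 0, 0, 0], [0, 0, 0, 0], [0, 0, 0, 0], [0, 0, 0, 0], [0, 0, 0, 0], [0, 0, 0, 0], [0, 0, 0, 0], [0, 0, 0, 0], [0, 0, 0, 0]],
  ],
)

```text
time: 7.85
ee_pos: [0.4762, 0.0823, 0.0823]
tcp_rot: [0.24, 0.971, -0.0, 0.0]
wrist_force: [-0.2, 0.3, 0.3]
opening: 0.0
grasp_force: 0.0
```

```bash
python3 -c "
from h import *
ang()"
```

```text
top [(0.88, 107, np.float64(252.9))] [-0.6 -1.3  1. ]
side [(0.96, 98, np.float64(135.7)), (0.88, 100, np.float64(14.5))] [ 0.5 -0.  -0.2]
```

Click 2 is done, about 23.5° (now ~134.5). Next is click 3.

>>> step_arm(
  moves=[
    [[0.15, 0.28, 0, -2.5], [0.31, 0.55, 0, -5], [0.49, 0.81, 0, -7.5], [0.67, 1.06, 0, -10], [0.86, 1.31, 0, -12.5], [0.86, 1.31, 0, -12.5]],
  ],
)

```text
time: 8.65
ee_pos: [0.4827, 0.0941, 0.0819]
tcp_rot: [0.344, 0.939, -0.002, -0.002]
wrist_force: [-4.5, -5.7, 4.9]
opening: 0.0002
grasp_force: 3.7
```

>>> step_arm(
  moves=[
    [[0.21, 0.24, 0, -2.5], [0.42, 0.47, 0, -5], [0.42, 0.47, 0, -5]],
  ],
)

```text
time: 8.95
ee_pos: [0.4854, 0.098, 0.0816]
tcp_rot: [0.385, 0.923, -0.003, -0.003]
wrist_force: [-8.7, -8.3, 7.7]
opening: -0.0003
grasp_force: 6.2
```

>>> step_arm(
  moves=[
    [[0.23, 0.22, 0, -2.5], [0.46, 0.42, 0, -5], [0.46, 0.42, 0, -5]],
  ],
)

```text
time: 9.25
ee_pos: [0.489, 0.1022, 0.0816]
tcp_rot: [0.425, 0.905, -0.004, -0.004]
wrist_force: [-10.3, -5.9, 8.8]
opening: 0.0002
grasp_force: 6.1
```

```bash
python3 -c "
from h import *
ang()"
```

```text
top [(0.9, 98, np.float64(0.6)), (0.84, 97, np.float64(242.0))] [-7.5 -4.   6. ]
side [(0.98, 98, np.float64(121.1)), (0.8, 103, np.float64(235.4)), (0.76, 101, np.float64(1.4))] [-7.9 -3.7  6.1]
```

>>> step_arm(
  moves=[
    [[0.25, 0.2, 0, -2.5], [0.5, 0.39, 0, -5], [0.5, 0.39, 0, -5]],
  ],
)

```text
time: 9.75
ee_pos: [0.4945, 0.107, 0.0816]
tcp_rot: [0.464, 0.886, -0.003, -0.003]
wrist_force: [-9.6, -3.1, 7.9]
opening: 0.0002
grasp_force: 5.4
```

>>> step_arm(
  moves=[
    [[0.26, 0.18, 0, -2.5], [0.53, 0.34, 0, -5], [0.53, 0.34, 0, -5]],
  ],
)

```text
time: 10.05
ee_pos: [0.5001, 0.1109, 0.0813]
tcp_rot: [0.503, 0.865, -0.003, -0.003]
wrist_force: [-5.0, -0.6, 1.5]
opening: 0.0
grasp_force: 2.5
```

>>> step_arm(
  moves=[
    [[0, 0, 0, 0], [0, 0, 0, 0], [0, 0, 0, 0], [0, 0, 0, 0], [0, 0, 0, 0], [0, 0, 0, 0], [0, 0, 0, 0], [0, 0, 0, 0], [0, 0, 0, 0]],
  ],
)

```text
time: 10.95
ee_pos: [0.5039, 0.1116, 0.0823]
tcp_rot: [0.502, 0.865, 0.0, 0.0]
wrist_force: [-0.1, 0.4, -0.1]
opening: -0.0004
grasp_force: 0.0
```

```bash
python3 -c "
from h import *
ang()"
```

```text
top [(0.77, 107, np.float64(332.0)), (0.57, 106, np.float64(217.9))] [-0.9  0.7 -0.7]
side [(0.78, 98, np.float64(93.9)), (0.66, 105, np.float64(207.3))] [ 0.3 -0.9  0.2]
```

Click 3 is done, about 41° (now ~93°), with the crest felt near 114° as expected for one click. Next is click 4.

>>> step_arm(
  moves=[
    [[0.4, 0.22, 0, -4], [0.84, 0.43, 0, -7.5], [1.13, 0.54, 0, -10], [1.43, 0.65, 0, -12.5], [1.73, 0.74, 0, -15], [2.03, 0.82, 0, -17.5], [2.34, 0.88, 0, -20], [2.34, 0.88, 0, -20]],
  ],
)

```text
time: 11.95
ee_pos: [0.5253, 0.1205, 0.0817]
tcp_rot: [0.645, 0.764, -0.002, -0.002]
wrist_force: [-3.6, 0.1, 3.2]
opening: 0.0001
grasp_force: 2.6
```

```bash
python3 -c "
from h import *
ang()"
```

```text
top [(0.84, 98, np.float64(207.0)), (0.82, 103, np.float64(327.5))] [-5.9  0.6  2.5]
side [(0.8, 100, np.float64(205.4)), (0.65, 94, np.float64(87.5))] [-4.8  1.1  2.4]
```

>>> step_arm(
  moves=[
    [[0.31, 0.05, 0, -2.5], [0.62, 0.09, 0, -5], [0.62, 0.09, 0, -5]],
  ],
)

```text
time: 12.45
ee_pos: [0.5301, 0.1215, 0.0815]
tcp_rot: [0.678, 0.735, -0.003, -0.003]
wrist_force: [-7.8, 1.1, 4.7]
opening: -0.0001
grasp_force: 4.5
```

>>> step_arm(
  moves=[
    [[0.31, 0.02, 0, -2.5], [0.63, 0.03, 0, -5], [0.63, 0.03, 0, -5]],
  ],
)

```text
time: 12.75
ee_pos: [0.5344, 0.1223, 0.0813]
tcp_rot: [0.709, 0.705, -0.004, -0.004]
wrist_force: [-13.6, 4.0, 7.9]
opening: -0.0001
grasp_force: 7.4
```

>>> step_arm(
  moves=[
    [[0.31, 0, 0, -2.5], [0.62, -0.02, 0, -5], [0.62, -0.02, 0, -5]],
  ],
)

```text
time: 13.05
ee_pos: [0.5417, 0.1225, 0.0814]
tcp_rot: [0.739, 0.673, -0.003, -0.003]
wrist_force: [-9.7, 3.6, 4.6]
opening: -0.0001
grasp_force: 5.3
```

```bash
python3 -c "
from h import *
ang()"
```

```text
top [(0.73, 107, np.float64(315.0))] [-8.5  3.5  3.6]
side [(0.87, 92, np.float64(71.1)), (0.73, 97, np.float64(316.3)), (0.51, 2, np.float64(63.6))] [-8.6  4.1  4. ]
```

>>> step_arm(
  moves=[
    [[0.32, -0.03, 0, -2.5], [0.63, -0.08, 0, -5], [0.63, -0.08, 0, -5]],
  ],
)

```text
time: 13.55
ee_pos: [0.5473, 0.1223, 0.0814]
tcp_rot: [0.768, 0.64, -0.003, -0.004]
wrist_force: [-11.9, 5.6, 6.3]
opening: -0.0001
grasp_force: 7.0
```

>>> step_arm(
  moves=[
    [[0.31, -0.06, 0, -2.5], [0.61, -0.13, 0, -5], [0.61, -0.13, 0, -5]],
  ],
)

```text
time: 13.85
ee_pos: [0.5557, 0.1204, 0.0814]
tcp_rot: [0.795, 0.606, -0.002, -0.002]
wrist_force: [-6.8, 3.2, 2.5]
opening: 0.0003
grasp_force: 3.9
```

>>> step_arm(
  moves=[
    [[0, 0, 0, 0], [0, 0, 0, 0], [0, 0, 0, 0]],
  ],
)

```text
time: 14.15
ee_pos: [0.5574, 0.1195, 0.0816]
tcp_rot: [0.795, 0.607, -0.001, -0.001]
wrist_force: [-1.9, 1.1, -0.5]
opening: -0.0001
grasp_force: 0.7
```

```bash
python3 -c "
from h import *
ang()"
```

```text
top [(0.76, 101, np.float64(183.9)), (0.59, 101, np.float64(301.6))] [-0.3  1.2 -0.5]
side [(0.76, 95, np.float64(54.9)), (0.72, 104, np.float64(179.7)), (0.64, 87, np.float64(300.5))] [0.7 0.1 0.7]
```

>>> step_arm(
  moves=[
    [[0, 0, 0, 0], [0, 0, 0, 0], [0, 0, 0, 0], [0, 0, 0, 0], [0, 0, 0, 0], [0, 0, 0, 0], [0, 0, 0, 0], [0, 0, 0, 0]],
  ],
)

```text
time: 15.15
ee_pos: [0.5583, 0.1193, 0.0822]
tcp_rot: [0.795, 0.607, -0.0, -0.0]
wrist_force: [0.4, -0.1, 0.8]
opening: -0.0
grasp_force: 0.0
```

```bash
python3 -c "
from h import *
ang();print(env.observe()['qpos'])"
```

```text
top [(0.62, 99, np.float64(172.5))] [-0.3 -0.7 -0.2]
side [(0.85, 87, np.float64(289.4)), (0.7, 100, np.float64(169.8)), (0.62, 94, np.float64(43.0)), (0.53, 277, np.float64(148.7))] [-0.5 -0.7 -0.4]
[1.66868314e-01 2.07189117e-01 1.96793755e+00 2.77082703e-05
 9.66438225e-01 4.33576839e-01]
```

Click 4 is done, about 43° (now ~50°, force zero); total turn is about 137°. I'll lift off and go to the bolt.

>>> step_arm(
  moves=[
    [[0.2, 0.3, 5, 0], [0.2, 0.3, 10, 0], [0, 0, 14, 8], [-2, -4, 14, 16], [-4, -8, 14, 24], [-5.5, -12, 14, 32], [-7, -16, 14, 40], [-8.5, -20, 14, 48], [-9.5, -23, 14, 56], [-10.3, -25, 14, 64], [-10.3, -25, 14, 72], [-10.3, -25, 14, 80]],
  ],
)

```text
time: 16.55
ee_pos: [0.4549, -0.1316, 0.2224]
tcp_rot: [0.217, 0.976, -0.0, 0.0]
wrist_force: [-0.1, 0.3, 0.6]
opening: 0.0002
grasp_force: 0.0
```

>>> step_arm(
  moves=[
    [[0, 0, 0, 0], [0, 0, 0, 0], [0, 0, 0, 0]],
  ],
)

```text
time: 16.85
ee_pos: [0.4554, -0.1305, 0.2223]
tcp_rot: [0.22, 0.976, -0.0, -0.0]
wrist_force: [0.5, -0.7, 0.5]
opening: -0.0002
grasp_force: 0.0
```

```bash
python3 - <<'E'
from h import *
np.set_printoptions(precision=4,suppress=True)
s=env.observe();print(s["time"],s["ee_pos"],s["tcp_rot"])
T=wlook("pics/w3.png")
for l,z in(("plate_axis",.104),("knob_1",.104),("bolt_knob",.055)):
    for r in env.landmark_of("wrist",l)[:4]:
        print(l,round(r["confidence"],2),np.round(r["centre"],1),wz(T,*r["centre"],z))
ang()
r=env.landmark_of("side","bolt_knob")
for q in r[:2]: print(q, atz("side",*q["centre"],.055))
E
```

```text
16.85 [ 0.4554 -0.1305  0.2223] [ 0.2197  0.9756 -0.     -0.    ]
plate_axis 0.59 [181.1 328.6] [ 0.4551 -0.094   0.104 ]
knob_1 0.76 [290.8 452.7] [ 0.5734 -0.0425  0.104 ]
knob_1 0.62 [ 60.5 552.3] [0.4444 0.0684 0.104 ]
bolt_knob 0.67 [182.2 328.8] [ 0.4672 -0.0927  0.055 ]
top [(0.97, 103, np.float64(290.7)), (0.76, 103, np.float64(50.9)), (0.71, 99, np.float64(169.8))] [-0.5  0.2 -0.1]
side [(0.79, 101, np.float64(169.2)), (0.61, 91, np.float64(44.7)), (0.56, 94, np.float64(291.8))] [-0.4 -0.4  0. ]
{'centre': [216.7, 323.7], 'confidence': 0.71} [ 0.4653 -0.0954  0.055 ]
{'centre': [333.8, 246.0], 'confidence': 0.19} [0.3904 0.2504 0.055 ]
```

View pics/w3.png

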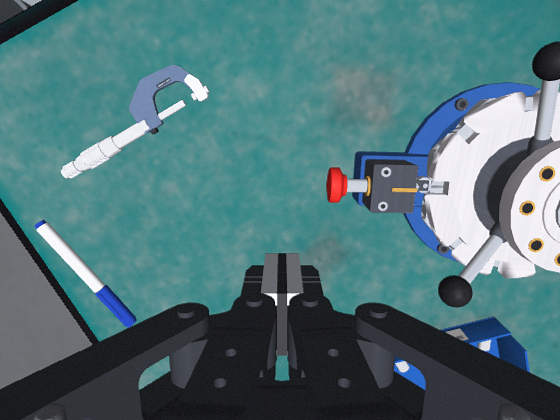

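The wrist view shows the red knob at (336,185), with its bolt axis along the image row towards the plate slot at (440,187). That gives a bolt direction of about −116.7°. The plate is still at ~50°. I'll go down outside the knob.

>>> step_arm(
  moves=[
    [[-0.5, 0.25, -4, -1], [-0.5, 0.25, -8, -1], [-0.5, 0.25, -12, -1], [-0.5, 0.25, -16, -1], [-0.5, 0.25, -17.4, -1], [-0.5, 0.25, -17.4, -1], [-0.5, 0.25, -17.4, -1]],
  ],
)

```text
time: 18.0
ee_pos: [0.4507, -0.1283, 0.0486]
tcp_rot: [0.227, 0.974, -0.0, 0.0]
wrist_force: [0.9, 0.2, 0.8]
opening: -0.0002
grasp_force: 0.0
```

>>> step_arm(
  moves=[
    [[0.27, 0.54, 0, 0], [0.54, 1.07, 0, 0], [0.81, 1.61, 0, 0], [0.99, 1.96, 0, 0], [1.17, 2.32, 0, 0], [1.26, 2.5, 0, 0], [1.26, 2.5, 0, 0]],
  ],
)

```text
time: 18.7
ee_pos: [0.4634, -0.1033, 0.0487]
tcp_rot: [0.227, 0.974, -0.0, 0.0]
wrist_force: [-1.7, -1.6, 1.8]
opening: 0.0
grasp_force: 1.1
```

>>> step_arm(
  moves=[
    [[0.13, 0.27, 0, 0], [0.27, 0.54, 0, 0], [0.36, 0.71, 0, 0], [0.36, 0.71, 0, 0]],
  ],
)

```text
time: 19.1
ee_pos: [0.4669, -0.096, 0.0484]
tcp_rot: [0.227, 0.974, 0.0, 0.0]
wrist_force: [-0.2, -2.4, 2.9]
opening: 0.0001
grasp_force: 1.5
```

>>> step_arm(
  moves=[
    [[0.09, 0.18, 0, 0], [0.18, 0.36, 0, 0], [0.18, 0.36, 0, 0]],
  ],
)

```text
time: 19.4
ee_pos: [0.4686, -0.0923, 0.0483]
tcp_rot: [0.227, 0.974, 0.0, 0.0]
wrist_force: [-0.6, -3.1, 2.1]
opening: -0.0001
grasp_force: 1.5
```

Still sliding at about 4 N. Continue until a firm stop.

>>> step_arm(
  moves=[
    [[0.09, 0.18, 0, 0], [0.13, 0.27, 0, 0], [0.13, 0.27, 0, 0]],
  ],
)

```text
time: 19.7
ee_pos: [0.4697, -0.0901, 0.0483]
tcp_rot: [0.227, 0.974, -0.0, 0.0]
wrist_force: [-0.3, -4.7, 2.5]
opening: 0.0002
grasp_force: 2.8
```

>>> step_arm(
  moves=[
    [[0.09, 0.18, 0, 0], [0.09, 0.18, 0, 0]],
  ],
)

```text
time: 19.9
ee_pos: [0.4699, -0.0899, 0.0483]
tcp_rot: [0.226, 0.974, -0.002, -0.0]
wrist_force: [-3.7, -12.2, 4.6]
opening: -0.0002
grasp_force: 6.7
```

>>> step_arm(
  moves=[
    [[0.09, 0.18, 0, 0], [0.09, 0.18, 0, 0]],
  ],
)

```text
time: 20.1
ee_pos: [0.4699, -0.0897, 0.0483]
tcp_rot: [0.226, 0.974, -0.004, -0.001]
wrist_force: [-6.0, -19.6, 5.6]
opening: -0.0
grasp_force: 10.5
```

>>> step_arm(
  moves=[
    [[-1, -2, 0, 0], [-2, -4, 0, 0], [-2, -4, 6, 0], [-2, -4, 11, 0], [-2, -4, 16, 0], [-2, -4, 17, 0], [-2, -4, 17, 0], [-2, -4, 17, 0]],
  ],
)

```text
time: 20.9
ee_pos: [0.451, -0.1254, 0.2175]
tcp_rot: [0.227, 0.974, 0.001, -0.0]
wrist_force: [-0.1, -0.3, -0.1]
opening: 0.0001
grasp_force: 0.0
```

```bash
python3 - <<'E'
from h import *
T=wlook("pics/w4.png")
for r in env.landmark_of("wrist","bolt_knob")[:2]:
    p=wz(T,*r["centre"],.055)-[.54,.05,0]; print(r,p,np.hypot(p[0],p[1]))
ang()
E
```

```text
{'centre': [192.2, 344.2], 'confidence': 0.83} [-0.06448693 -0.12966781  0.055     ] 0.144818178837456
top [(0.82, 107, np.float64(52.7)), (0.77, 99, np.float64(292.5)), (0.75, 103, np.float64(170.0))] [-0.3  0.4  0.5]
side [(0.95, 87, np.float64(290.4)), (0.79, 97, np.float64(171.5)), (0.64, 96, np.float64(51.8))] [ 0.1 -0.   0.6]
```

View pics/w4.png

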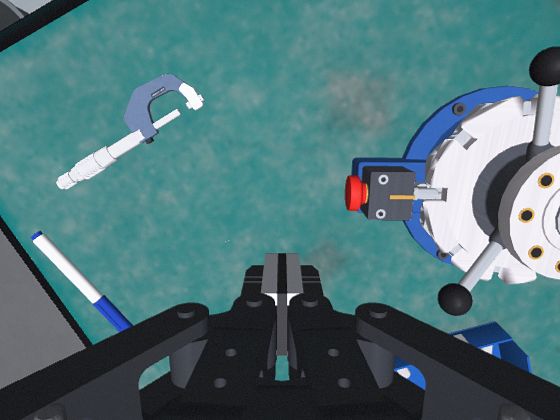

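The picture shows the knob at (356,193) up against the block and the nose in the plate's slot at (430,193). The measured radius is 145 mm, against 146 mm when home. The plate still reads ~51°.

```bash
python3 -c "
from cell import env
print(env.sign_off())"
```

```text
the job is handed in; nothing more can be done
None
```

The index plate was turned four clicks clockwise (about 137° in all) and seated in its click, the lock bolt was pushed home to a firm stop, and the job was handed in with the arm clear and no other bench item touched.

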